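Close up the tool case

ROBOT

A 6-joint arm with a two-finger parallel gripper is mounted at the origin on a cart in front of the work surface, level with it; the furniture and walls round the work are solid. World frame = base frame: x ahead of the robot, y to its left, z up, the work surface at z = 0. Lengths are in m, angles in degrees, forces in N, time in s.
With the tool pointing down it reaches from about 0.3 to 0.75 m from the base axis. Payload 8.5 kg.
Tool frame: the origin (TCP) lies at the very end of the fingers, on their centre line; the grasp point (between the pads) lies 19 mm behind it (env.hold_point_z is the distance from the TCP to the grasp point, in m); z points along the fingers, y is the line along which they close (so a half turn about z gives the same grasp; the last joint's range is limited). The gripper opens to 85 mm and grips with 20 to 120 N. Pads are 22 mm wide; open, the fingers measure 114 mm over their backs; the gripper's body (76 mm by 85 mm) begins 54 mm behind the grasp point. The pads swing forward as they close: fully open they stand 13 mm farther back than shut.
Start: joints at [62.722, 21.807, 74.336, -0, 83.858, -12.336], TCP at [0.142, 0.531, 0.231] pointing down, gripper open.
Joint ranges: [-178.18, 178.18], [-50.72, 133.34], [12.68, 142.11], [-81.47, 261.47], [9.98, 163.14], [-165.26, 165.26]. Speed limits (degrees/s): [136.94, 136.94, 180, 180, 180, 180].

INTERFACE

Orientations are given as a 3x3 rotation matrix whose columns are the frame's x, y, z axes.
In Python, from rig import env, optics gives the robot as it stands.
- The arm moves only by the shell command python3 -m jog 'ROWS' [OPENING] [FORCE]. ROWS is JSON, a list of rows, each an object with "linear": the shift along the tool's x, y, z in units of 40 mm (1.0 is 40 mm), a list of three; "roll": the turn about the tool's z in units of 5 degrees (1.0 is 5 degrees). A call has 1 to 12 rows; each row shifts and turns the commanded pose from where the row before left it, along the tool's axes as they then stand; what a row does not reach is not made up. A row lasts 1/12 s, in which the tool goes at most 41.7 mm and 7.16 degrees, less where a joint would pass 70% of its speed; a pose out of reach is approached as far as the arm can. A call is refused whole if a number of a shift passes 1 or a number of a turn 1, either way. A call with a gripper value outside its range is refused whole. OPENING is the opening, from -1 (shut) to 1 (fully open), set as the call begins (- or left out, the last holds). The fingers move at their own pace and stop on an object; FORCE is the grip in N (left out, the last holds). Time passes only in rows, so rows that do not move let the fingers close. It gives the time, the measured TCP pose, the force, the opening and the grip force at its end, in the units of the state.
- env.observe(): the state, without advancing time (a new reading comes with each control period).
- optics.get_image(name): name is "scene" or "side" or "wrist"; returns the picture (420x560x3 uint8, red, green, blue); there is no depth.
- optics.calibration(name): a dict with "fov_y" (degrees; the focal length in pixels is half the picture's height over the tangent of half this angle, whatever the lens; pixels are square), "cx", "cy" (the principal point, pixels), "D" ([k1, k2, p1, p2, k3] as OpenCV has them; the pictures are not rectified), "T" (4x4, takes a point from camera to world coordinates). Camera axes: x right, y down, z forward; pixel columns grow to the right and rows downward; lengths in m; the calibration is good to about 2 mm. A picture is of the moment at which its call begins: read the wrist's pose just before it. calibration takes no time and is no camera call; for the wrist camera it gives the pose at the moment of the call.
- env.close_job(): hands the job in; it is judged then, once.
The state is a dict: "time_s": time; "q": joint angles; "qvel": joint speeds; "joint_efforts": joint torques, N m; "position": TCP position; "tool_rot": TCP orientation; "ft_force": force on the tool from outside, world axes, zero at the start; "wrist_torque": the same for the moment, N m; "grip_width": finger opening in m; "gripper_force": force on a finger pad.
Only numpy, scipy, OpenCV 4.12 (cv2) and the standard library are available. Lean on these libraries where they do the work, as an engineer would, in place of code of your own. Each camera call takes 0.05 s, during which the arm holds its last target. There are 200 camera calls.

TASK

The decorator's tool case has been left open on the worktop: pack it up for carrying. Push the upright inner cover down flat over the tools in the front compartment, then swing the lid shut over it, and last press the lid's front clip down against the front wall of the case. Only push, with the fingertips or the outside of the fingers: do not pinch the cover or the lid, leave the tools lying in the case, and do not disturb the things standing round it.

Things in the scene. Friction and masses are not known exactly. Their poses are not given: they have to be found in the camera images.
- case: Dark grey plastic tool case, fixed, 180 (x) x 230 (y) x 75 mm. Origin: centre of its underside. +x points from the front wall (robot's left) to the wall with the lid hinge (robot's right), y runs along both hinges, z up. Walls 5 mm, rim at z = 75, floor 7. A 4 mm divider at x = +38, top at z = 60, parts off a narrow rear compartment. Carry handle 33 mm out from the +y end
- lid_hinge (a point): Middle of the lid's hinge line, which runs along the case's y: at (92, 0, 77) mm in the case frame
- cover_hinge (a point): Middle of the inner cover's hinge line, which runs along the case's y just inside the front wall: at (-82, 0, 63) mm in the case frame
- cover (a joint): Inner cover, rad: 0 = flat on the divider (end stop), 1.57 = standing straight up at the front wall, 1.66 = open end stop. Starts at 1.4 to 1.6. Stiff hinge (about 0.11 N m): it stays where it is left and must be pushed all the way down. Left upright, it stops the lid from closing
- cover_edge (a point): Middle of the cover's free edge, on its outer face. The light grey cover is a plate 121 mm from hinge line to free edge, 214 mm wide and 6 mm thick (1 mm ribs on top); the hinge line is in mid thickness. Its outer face looks away from the case (robot's left) when upright, up when folded, then at z = 66 mm, 9 mm below the rim: the face to push. At joint 0 the plate reaches to the case's +x
- lid (a joint): Lid, rad: 0 = shut on the rim (end stop), 1.57 = straight up, 1.9 = open end stop. Starts at 1.7 to 1.88, leaning back away from the case to the robot's right. Stiff hinge (about 0.42 N m): it stays where it is left and must be pushed all the way shut
- lid_edge (a point): Middle of the lid's free (front) edge, on its outer face. The lid is dark grey, 184 mm from hinge line to free edge, 234 mm wide, 16 mm thick with its skirt: the outer face is 16 mm from the hinge line (ribs 1 mm proud). It looks to the robot's right when open, up when shut (then z = 93 mm): the face to push. A mid grey liner covers the inner face. At joint 0 the lid reaches to the case's -x
- clip (a joint): Black front clip against the lid, rad: 0 = at right angles to the lid, down along the outside of the front wall when the lid is shut (end stop); 1.57 = in line with the lid, sticking out past its free edge. Starts at 1.2 to 1.5; stiff (about 0.045 N m), stays where it is left. Leave it open until the lid is shut
- clip_tip (a point): Middle of the clip's free end, on its outer face. Clip: plate 54 mm wide (along y, in the middle of the lid's free edge), 36 mm long, 4 mm thick. Its hinge is 2 mm beyond the lid's edge: with the lid shut at (-94, 0, 86) mm in the case frame; folded down, its outer face is at x = -100 mm and it reaches down to z = 51 mm
- masking_tape: Roll of masking tape, 104 x 102 x 25 mm, lying loose in the front compartment. Origin: centre of its underside
- tape_measure: Yellow pocket tape measure, 64 x 88 mm and 32 mm high, lying on its side loose in the front compartment. Origin: middle of its base face, which looks to the front wall, 16 mm above the case floor
- screwdriver: Screwdriver with a red handle, 198 x 26 x 24 mm, lying loose in the narrow compartment beside the lid hinge. Origin: centre of its underside
- jam_jar: Bystander: glass jam jar with a white cap standing behind the case, beside the microwave, 65 mm across, 94 mm high. Origin: centre of its underside
- salt_shaker: Bystander: glass salt shaker with a grey cap, 44 mm across, 90 mm high, standing to the left of the case. Origin: centre of its underside

How it is judged:
By the outcome, as a careful person would: the job done as asked, in the order asked, and still so for the second after the job is handed in, with the robot touching nothing.
It also fails if it takes over 61 s, if anything falls off the work surface, if the arm or the gripper's body presses on something with over 40 N, if the wrist force passes 120 N, or if a joint passes its speed limit or range.

## Working session

There is one attempt and no reset: what is moved stays moved. The work goes in short steps, Python scripts to look and compute and a shell command to move; the robot and the scene stay as the last step left them, time stands still between calls to the robot, and variables do not carry over. Pictures are saved under pics/ and viewed, at most 10 in all, crops included, and the job is handed in when it is done.

```bash
ls; mkdir -p pics
python3 - <<'E'
from rig import env, optics
import cv2, numpy as np
for n in ("scene","side"):
    cv2.imwrite(f"pics/{n}0.png", cv2.resize(optics.get_image(n)[:,:,::-1],(800,600),interpolation=cv2.INTER_CUBIC))
    c=optics.calibration(n); print(n,c["fov_y"],c["cx"],c["cy"],c["D"]); print(np.round(c["T"],3))
s=env.observe(); print(s["time_s"],s["position"],np.round(s["tool_rot"],3),s["grip_width"])
E
```

```text
pics
scene 56.99509259940498 286.39379994504 213.24586532059908 [-0.06860615  0.          0.          0.          0.        ]
[[ 0.869 -0.416  0.269  0.327]
 [-0.495 -0.726  0.477 -0.5  ]
 [-0.003 -0.547 -0.837  0.817]
 [ 0.     0.     0.     1.   ]]
side 43.71254011020296 279.23060366394265 210.95976890778044 [-0.05686357  0.          0.          0.          0.        ]
[[ 0.684  0.596 -0.419  1.073]
 [ 0.729 -0.57   0.379 -0.574]
 [-0.013 -0.566 -0.825  1.116]
 [ 0.     0.     0.     1.   ]]
0.1 [0.14171288 0.5311669  0.23078584] [[-0.966  0.258 -0.001]
 [ 0.258  0.966 -0.001]
 [ 0.    -0.001 -1.   ]] 0.0854546157158891
```

View pics/scene0.png

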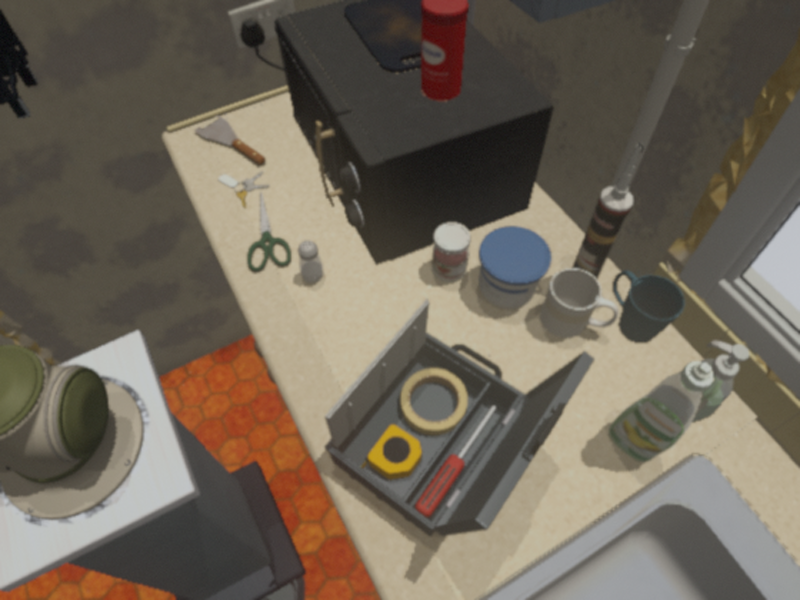

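View pics/side0.png

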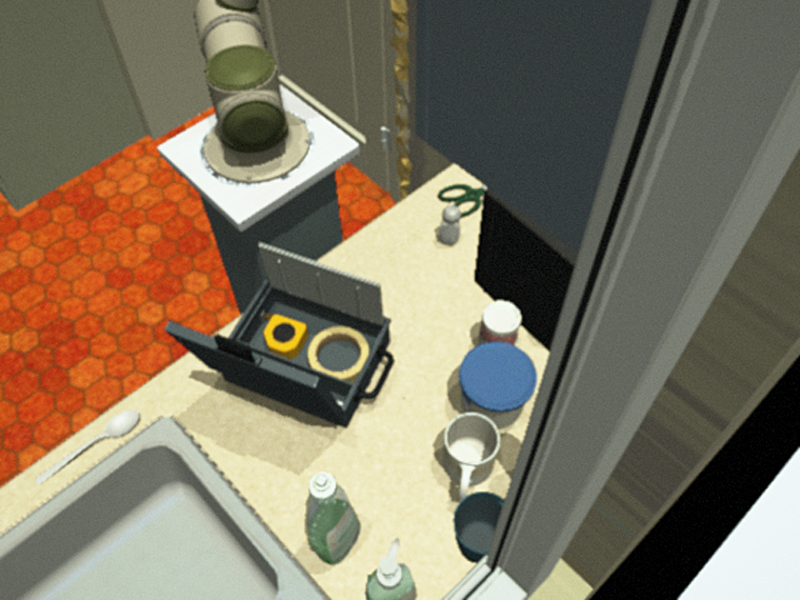

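Run:
```python
import cv2, numpy as np
from rig import optics
def crop(n,x0,y0,x1,y1,k):
    im=optics.get_image(n)[:,:,::-1][y0:y1,x0:x1]
    im=cv2.convertScaleAbs(im,alpha=1.5,beta=15)
    im=cv2.resize(im,None,fx=k,fy=k,interpolation=cv2.INTER_CUBIC)
    for i in range(0,x1-x0,20): cv2.putText(im,str(x0+i),(i*k,8),0,.3,(0,0,255),1); cv2.line(im,(i*k,10),(i*k,14),(0,0,255))
    for i in range(0,y1-y0,20): cv2.putText(im,str(y0+i),(0,i*k+4),0,.3,(0,0,255),1)
    return im
cv2.imwrite("pics/c1.png",crop("scene",222,200,422,380,4)[:600])
cv2.imwrite("pics/c1.png",crop("scene",222,205,422,380,4)[:600] if 0 else crop("scene",222,230,422,380,4))
cv2.imwrite("pics/c2.png",crop("side",110,162,290,302,4))
```

```text
(no output)
```

View pics/c1.png

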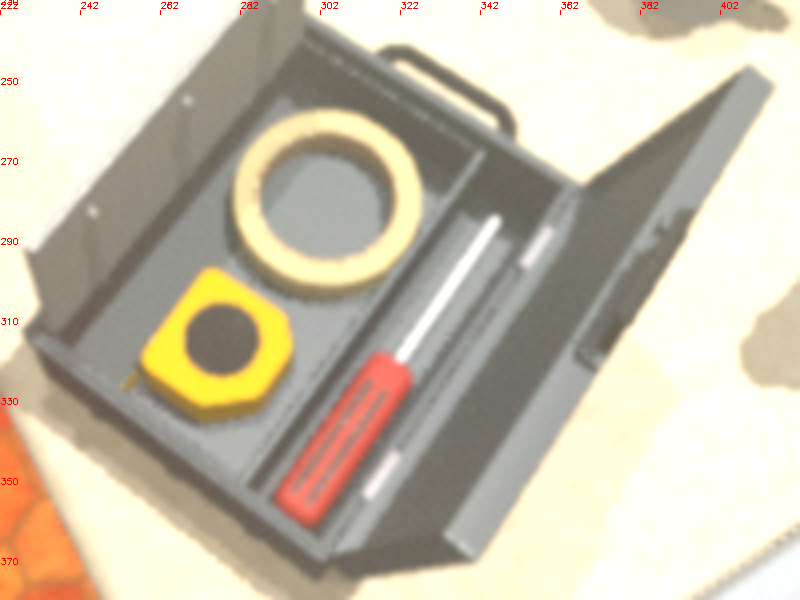

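View pics/c2.png

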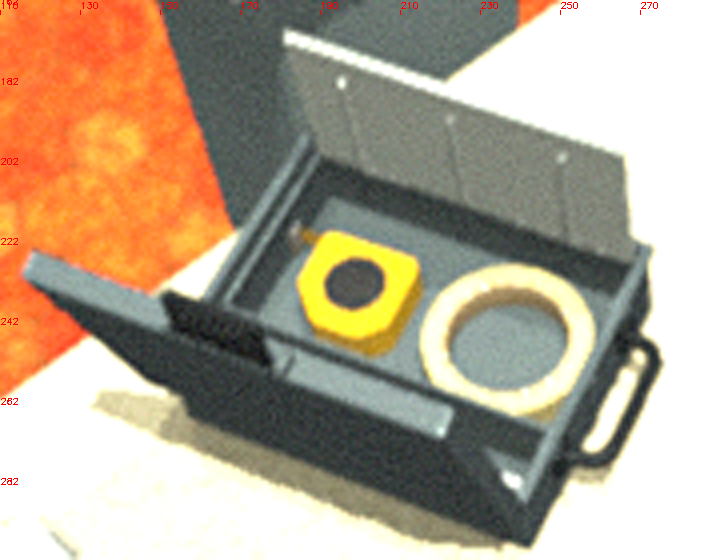

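```bash
cat > geo.py <<'E'
import numpy as np, cv2
from rig import optics, env
def proj(n,P):
    c=optics.calibration(n); f=210/np.tan(np.radians(c["fov_y"]/2)); T=np.linalg.inv(c["T"])
    K=np.array([[f,0,c["cx"]],[0,f,c["cy"]],[0,0,1]])
    return cv2.projectPoints(np.asarray(P,float).reshape(-1,1,3),cv2.Rodrigues(T[:3,:3])[0],T[:3,3],K,np.array(c["D"]))[0][:,0]
def rotp(x,z,h,a):   # closed-pose offset (x,z) about hinge h, rotate so that lid/cover opens
    return h[0]+x*np.cos(a)-z*np.sin(a), h[1]+x*np.sin(a)+z*np.cos(a)
def cover(x,y,z,a):  # x along plate 0..121, z off mid
    X,Z=rotp(x,z,(-82,63),a); return (X,y,Z)
def lid(x,y,z,a):    # x along 0..184 from hinge toward -x, z 0..16
    X,Z=rotp(-x,z,(92,77),-a); return (X,y,Z)
def world(p,P):
    P=np.atleast_2d(P)/1000; c,s=np.cos(p[2]),np.sin(p[2])
    return np.c_[p[0]+c*P[:,0]-s*P[:,1],p[1]+s*P[:,0]+c*P[:,1],P[:,2]]
E
python3 - <<'E'
from geo import *
from scipy.optimize import least_squares
S=lambda u,v:(222+u/4,230+v/4); D=lambda u,v:(110+u/4,162+v/4)
def pts(p):
    c,l=p[3],p[4]
    sc=[((-90,-115,75),S(28,330)),((90,-115,75),S(322,562)),((90,115,75),S(580,185)),
     (lid(184,117,0,l),S(748,66)),(lid(184,117,16,l),S(773,88)),(lid(184,-117,0,l),S(447,535)),(lid(184,-117,16,l),S(474,560)),
     (cover(121,-107,-3,c),S(25,252)),(cover(121,107,-3,c),(299,212))]
    sd=[((-90,115,75),D(650,250)),((-90,-115,75),D(308,135)),(lid(184,-117,0,l),D(35,250)),(lid(184,117,0,l),D(453,410)),(lid(184,-117,16,l),D(22,272)),(lid(184,117,16,l),D(440,437)),
     (cover(121,-107,-3,c),D(287,42)),(cover(121,107,-3,c),D(625,158))]
    return sc,sd
def res(p):
    r=[]
    for n,L in zip(("scene","side"),pts(p)):
        r.append(proj(n,world(p,[a for a,_ in L]))-np.array([b for _,b in L]))
    return np.vstack(r)
r=least_squares(lambda p:res(p).ravel(),[.5,0,-1.5,1.5,1.8],loss="soft_l1")
print(r.x,np.degrees(r.x[2:])); print(np.round(res(r.x),1).tolist())
p=r.x; np.save("p.npy",p)
for nm,q in dict(org=(0,0,0),cov_edge=cover(121,0,3,p[3]),lid_edge=lid(184,0,16,p[4]),lidc=lid(184,0,0,p[4]),lid_near=lid(184,-117,16,p[4]),lid_far=lid(184,117,16,p[4])).items(): print(nm,np.round(q,0),np.round(world(p,q),3))
# clip
for a in (1.2,1.35,1.5):
    e=lambda y:lid(186+36*np.sin(a),y,9+0-36*np.cos(a),p[4])
    print(a,((proj("side",world(p,[e(-27),e(27)]))-[110,162])*4).round())
# tall bystanders on the table: base pixel
def ground(n,u,v,z=0):
    c=optics.calibration(n); f=210/np.tan(np.radians(c["fov_y"]/2))
    d=cv2.undistortPoints(np.array([[[u,v]]],float),np.array([[f,0,c["cx"]],[0,f,c["cy"]],[0,0,1]]),np.array(c["D"]))[0,0]
    T=c["T"]; d=T[:3,:3]@[*d,1]; return (T[:3,3]+d*(z-T[2,3])/d[2]).round(3)
g=lambda u,v,z:ground("scene",u*.7,v*.7,z)
print("jar cap",g(452,236,.094),"salt",g(307,247,.09),"tub",g(515,248,.1),"mug",g(575,290,.09),"bottle",g(698,368,.2),ground("side",322*.7,482*.7,.2),"microwave",g(378,166,.25), g(380,260,0),g(165,130,0),g(385,590,0),"faucet",g(617,195,.2),ground("side",393*.7,550*.7,.2))
E
```

```text
[ 0.49130129 -0.26122457 -1.15810759  1.56025687  1.79420535] [-66.35467729  89.39613375 102.8003942 ]
[[-0.3, 0.3], [0.6, -0.8], [0.2, 0.3], [0.0, -1.7], [1.6, -1.3], [-2.0, -0.1], [0.3, 1.0], [0.7, -0.3], [1.8, -2.0], [-0.1, -0.3], [0.3, -1.6], [-0.9, -1.1], [0.1, -0.5], [-1.5, 0.5], [-0.2, 0.5], [-1.4, -1.4], [-0.6, -1.2]]
org [0 0 0] [[ 0.491 -0.261  0.   ]]
cov_edge [-84.   0. 184.] [[ 0.458 -0.185  0.184]]
lid_edge [148.   0. 253.] [[ 0.551 -0.397  0.253]]
lidc [133.   0. 256.] [[ 0.545 -0.383  0.256]]
lid_near [ 148. -117.  253.] [[ 0.444 -0.444  0.253]]
lid_far [148. 117. 253.] [[ 0.658 -0.35   0.253]]
1.2 [[168. 273.]
 [268. 311.]]
1.35 [[162. 282.]
 [262. 320.]]
1.5 [[156. 291.]
 [257. 330.]]
jar cap [ 0.691 -0.003  0.094] salt [0.468 0.101 0.09 ] tub [ 0.766 -0.082  0.1  ] mug [ 0.805 -0.194  0.09 ] bottle [ 0.794 -0.413  0.2  ] [ 0.744 -0.415  0.2  ] microwave [0.59  0.058 0.25 ] [0.591 0.079 0.   ] [0.34  0.659 0.   ] [ 0.335 -0.416  0.   ] faucet [ 0.906 -0.133  0.2  ] [ 0.87  -0.408  0.2  ]
```

```bash
cat > st.py <<'E'
from geo import *
p=np.load("p.npy"); s=env.observe(); d=(s["position"]-[p[0],p[1],0])*1000
c,n=np.cos(p[2]),np.sin(p[2]); R=s["tool_rot"]
print("t%.2f case x%.1f y%.1f z%.1f"%(s["time_s"],c*d[0]+n*d[1],-n*d[0]+c*d[1],d[2]),"yaw_err",round(np.degrees(np.arctan2(R[1,1],R[0,1])-p[2])-90,1),"F",np.round(s["ft_force"],1),"J",np.round(s["q"]).tolist())
E
python3 -m jog '[{"linear":[0,0,0],"roll":1},{"linear":[0,0,0],"roll":1},{"linear":[0,0,0],"roll":1},{"linear":[0,0,0],"roll":1},{"linear":[0,0,0],"roll":1},{"linear":[0,0,0],"roll":1},{"linear":[0,0,0],"roll":1},{"linear":[0,0,0],"roll":1},{"linear":[0,0,0],"roll":1},{"linear":[0,0,0],"roll":1},{"linear":[0,0,0],"roll":0.28},{"linear":[0,0,0],"roll":0}]' -1; python3 st.py
```

```text
time_s: 1.25
position: [0.1418, 0.5314, 0.2313]
tool_rot: [[-0.402, 0.916, -0.0], [0.916, 0.402, -0.0], [-0.0, -0.0, -1.0]]
ft_force: [-0.4, -0.2, 0.4]
grip_width: -0.0001
gripper_force: 0.0
t1.25 case x-866.2 y-2.3 z231.3 yaw_err 0.1 F [-0.4 -0.2  0.4] J [63.0, 22.0, 74.0, -0.0, 84.0, 39.0]
```

```bash
python3 -m jog '[{"linear":[-0.5,0,-0.3]},{"linear":[-0.8,0,-0.3]},{"linear":[-0.8,0,-0.2]},{"linear":[-0.8,0,0]},{"linear":[-0.8,0,0]},{"linear":[-0.8,0,0]},{"linear":[-0.8,0,0]},{"linear":[-0.8,0,0]},{"linear":[-0.8,0,0]},{"linear":[-0.8,0,0]},{"linear":[-0.8,0,0]},{"linear":[-0.8,0,0]}]' >/dev/null; python3 -m jog '[{"linear":[-0.8,0,0]},{"linear":[-0.8,0,0]},{"linear":[-0.8,0,0]},{"linear":[-0.8,0,0]},{"linear":[-0.8,0,0]},{"linear":[-0.8,0,0]},{"linear":[-0.8,0,0]},{"linear":[-0.8,0,0]},{"linear":[-0.8,0,0]},{"linear":[-0.8,0,0]},{"linear":[-0.5,0,0]},{"linear":[0,0,0]}]' >/dev/null; python3 st.py
```

```text
t1.25 case x-866.2 y-2.3 z231.3 yaw_err 0.1 F [-0.4 -0.2  0.4] J [63.0, 22.0, 74.0, -0.0, 84.0, 39.0]invalid input
invalid input
```

```bash
python3 -m jog '[{"linear":[-0.5,0,-0.3],"roll":0},{"linear":[-0.8,0,-0.3],"roll":0},{"linear":[-0.8,0,-0.2],"roll":0},{"linear":[-0.8,0,0],"roll":0},{"linear":[-0.8,0,0],"roll":0},{"linear":[-0.8,0,0],"roll":0},{"linear":[-0.8,0,0],"roll":0},{"linear":[-0.8,0,0],"roll":0},{"linear":[-0.8,0,0],"roll":0},{"linear":[-0.8,0,0],"roll":0},{"linear":[-0.8,0,0],"roll":0},{"linear":[-0.8,0,0],"roll":0}]' >/dev/null; python3 st.py;  python3 -m jog '[{"linear":[-0.8,0,0],"roll":0},{"linear":[-0.8,0,0],"roll":0},{"linear":[-0.8,0,0],"roll":0},{"linear":[-0.8,0,0],"roll":0},{"linear":[-0.8,0,0],"roll":0},{"linear":[-0.8,0,0],"roll":0},{"linear":[-0.8,0,0],"roll":0},{"linear":[-0.8,0,0],"roll":0},{"linear":[-0.8,0,0],"roll":0},{"linear":[-0.8,0,0],"roll":0},{"linear":[-0.5,0,0],"roll":0},{"linear":[0,0,0],"roll":0}]' >/dev/null; python3 st.py
```

```text
t2.25 case x-492.9 y-2.6 z263.5 yaw_err 0.2 F [ 0.3  0.1 -0.5] J [13.0, -1.0, 98.0, -0.0, 83.0, -11.0]
t3.25 case x-150.9 y-2.3 z262.8 yaw_err -0.0 F [ 0.   0.1 -0.2] J [-31.0, 10.0, 86.0, -0.0, 84.0, -55.0]
```

```bash
python3 -m jog '[{"linear":[-0.3,0,0.9],"roll":0},{"linear":[-0.35,0,1],"roll":0},{"linear":[0,0,0.9],"roll":0},{"linear":[-0.3,0,0],"roll":0},{"linear":[-0.3,0,0],"roll":0},{"linear":[0,0,0],"roll":0}]' >/dev/null; python3 st.py;  python3 -m jog '[{"linear":[-0.3,0,0.02],"roll":0},{"linear":[-0.35,0,0.03],"roll":0},{"linear":[-0.27,0,0.1],"roll":0},{"linear":[-0.27,0,0.1],"roll":0},{"linear":[-0.23,0,0.16],"roll":0},{"linear":[-0.23,0,0.16],"roll":0},{"linear":[-0.18,0,0.22],"roll":0},{"linear":[-0.18,0,0.22],"roll":0},{"linear":[-0.12,0,0.26],"roll":0},{"linear":[-0.12,0,0.26],"roll":0},{"linear":[-0.09,0,0.3],"roll":0},{"linear":[0,0,0],"roll":0}]' >/dev/null; python3 st.py
```

```text
t3.75 case x-101.4 y-1.2 z154.2 yaw_err 0.0 F [0.2 0.  0.4] J [-35.0, 19.0, 93.0, -0.0, 68.0, -58.0]
t4.75 case x-11.5 y-2.7 z76.0 yaw_err -0.0 F [-0.3  0.5  0.1] J [-40.0, 31.0, 88.0, -0.0, 62.0, -64.0]
```

```bash
python3 -m jog '[{"linear":[0,0,0.1],"roll":0},{"linear":[0,0,0.08],"roll":0},{"linear":[0,0,0.05],"roll":0},{"linear":[0,0,0.05],"roll":0},{"linear":[0,0,0],"roll":0}]' >/dev/null; python3 st.py;  python3 -m jog '[{"linear":[0,0,0.05],"roll":0},{"linear":[0,0,0],"roll":0},{"linear":[0,0,0],"roll":0}]' >/dev/null; python3 st.py
```

```text
t5.17 case x-11.0 y-2.0 z67.6 yaw_err 0.0 F [-0.6 -0.1 -0.1] J [-40.0, 31.0, 88.0, 0.0, 60.0, -64.0]
t5.42 case x-10.8 y-2.0 z66.0 yaw_err 0.0 F [-0.5  0.6  4.2] J [-40.0, 32.0, 88.0, 0.0, 60.0, -64.0]
```

```bash
python3 -m jog '[{"linear":[0,0,0.05],"roll":0},{"linear":[0,0,0],"roll":0},{"linear":[0,0,0],"roll":0}]' >/dev/null; python3 st.py; python3 -m jog '[{"linear":[0,0,-0.3],"roll":0},{"linear":[0,0,-0.8],"roll":0},{"linear":[0,0,-0.9],"roll":0},{"linear":[0,0,-0.9],"roll":0},{"linear":[0,0,-0.9],"roll":0},{"linear":[0,0,-0.9],"roll":0},{"linear":[0,-0.4,-0.9],"roll":0},{"linear":[0,-0.8,-0.6],"roll":0},{"linear":[0,-0.8,0],"roll":0},{"linear":[0,0,0],"roll":0}]' >/dev/null; python3 st.py
python3 - <<'E'
import cv2
from rig import optics
cv2.imwrite("pics/s2.png",cv2.resize(optics.get_image("scene")[:,:,::-1],(800,600)))
E
```

```text
t5.67 case x-10.8 y-1.9 z65.8 yaw_err 0.0 F [-5.5  4.4 21.4] J [-40.0, 32.0, 88.0, -0.0, 60.0, -64.0]
t6.50 case x-10.6 y-85.4 z313.2 yaw_err -0.2 F [ 0.2  0.2 -0.5] J [-49.0, 14.0, 73.0, -0.0, 93.0, -72.0]
```

View pics/s2.png

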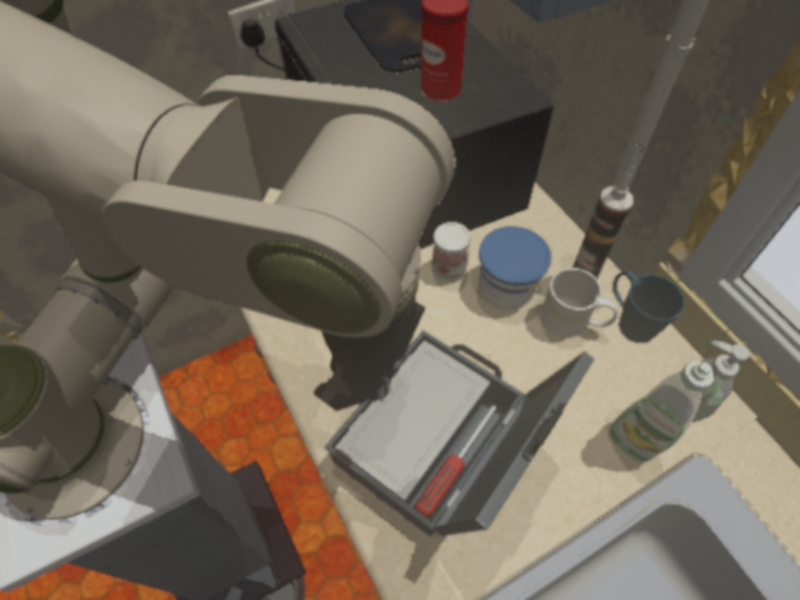

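```bash
python3 -m jog '[{"linear":[-0.5,0,0],"roll":0},{"linear":[-0.8,0,0],"roll":0},{"linear":[-0.8,0,0],"roll":0},{"linear":[-0.8,0,0],"roll":0},{"linear":[-0.8,0,0],"roll":0},{"linear":[-0.8,0,0],"roll":0},{"linear":[-0.5,0,0],"roll":0},{"linear":[0,0,0],"roll":0}]' >/dev/null; python3 st.py; python3 -m jog '[{"linear":[0,0,0.5],"roll":0},{"linear":[0,0,0.8],"roll":0},{"linear":[0,0,0.5],"roll":0},{"linear":[0,0,0],"roll":0}]' ; python3 st.py
```

```text
t7.22 case x192.0 y-81.9 z308.0 yaw_err -0.1 F [-0.1  0.4 -0.4] J [-54.0, 35.0, 40.0, 0.0, 106.0, -77.0]
time_s: 7.55
position: [0.4916, -0.4652, 0.2342]
tool_rot: [[-0.402, 0.916, -0.006], [0.916, 0.402, 0.008], [0.01, -0.002, -1.0]]
ft_force: [-1.1, 0.2, -0.6]
grip_width: -0.0004
gripper_force: 0.0
t7.55 case x187.0 y-81.5 z234.2 yaw_err 0.1 F [-1.1  0.2 -0.6] J [-53.0, 35.0, 50.0, 0.0, 95.0, -77.0]
```

```bash
python3 -m jog '[{"linear":[0.3,0,0],"roll":0},{"linear":[0.3,0,0],"roll":0},{"linear":[0.3,0,0],"roll":0},{"linear":[0.3,0,0],"roll":0},{"linear":[0.3,0,0],"roll":0},{"linear":[0.3,0,0],"roll":0},{"linear":[0.3,0,0],"roll":0},{"linear":[0.3,0,0.03],"roll":0},{"linear":[0.3,0,0.03],"roll":0},{"linear":[0,0,0],"roll":0}]' >/dev/null; python3 st.py; python3 -m jog '[{"linear":[0.33,0,0.1],"roll":0},{"linear":[0.33,0,0.1],"roll":0},{"linear":[0.33,0,0.1],"roll":0},{"linear":[0.29,0,0.18],"roll":0},{"linear":[0.29,0,0.18],"roll":0},{"linear":[0.29,0,0.18],"roll":0},{"linear":[0.23,0,0.24],"roll":0},{"linear":[0.23,0,0.24],"roll":0},{"linear":[0.23,0,0.24],"roll":0},{"linear":[0,0,0],"roll":0}]'>/dev/null ; python3 st.py
```

```text
t8.38 case x79.8 y-81.3 z239.1 yaw_err 0.1 F [-0.1 -0.1  1. ] J [-51.0, 24.0, 69.0, 0.0, 87.0, -75.0]
t9.22 case x-22.1 y-81.8 z174.2 yaw_err 0.1 F [ 0.6 -0.3  0. ] J [-48.0, 19.0, 89.0, 0.0, 72.0, -71.0]
```

Run:
```python
import cv2
from rig import optics
cv2.imwrite("pics/s3.png",cv2.resize(optics.get_image("side")[100:310,60:340,::-1],(800,600)))
```

```text
(no output)
```

View pics/s3.png

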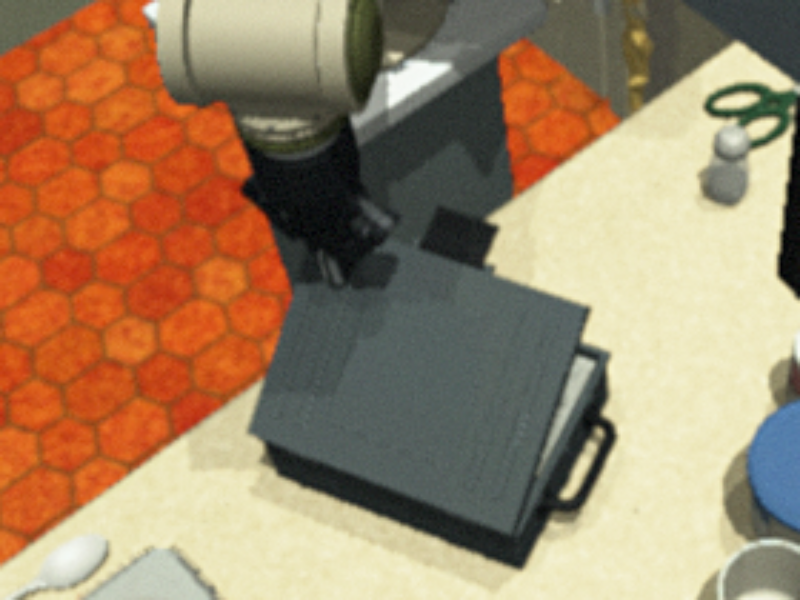

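```bash
python3 -m jog '[{"linear":[0.17,0,0.34],"roll":0},{"linear":[0.17,0,0.34],"roll":0},{"linear":[0.15,0,0.34],"roll":0},{"linear":[0.1,0,0.3],"roll":0},{"linear":[0.07,0,0.25],"roll":0},{"linear":[0.04,0,0.2],"roll":0},{"linear":[0,0,0.1],"roll":0},{"linear":[0,0,0],"roll":0}]' >/dev/null; python3 st.py; python3 -m jog '[{"linear":[0,0,0.05],"roll":0},{"linear":[0,0,0.05],"roll":0},{"linear":[0,0,0],"roll":0},{"linear":[0,0,0],"roll":0}]' >/dev/null; python3 st.py
```

```text
t9.93 case x-48.3 y-82.0 z99.8 yaw_err 0.0 F [-0.2  0.2 -0.1] J [-47.0, 23.0, 98.0, -0.0, 59.0, -70.0]
t10.27 case x-48.6 y-82.1 z96.2 yaw_err 0.0 F [ 0.4 -0.8 -0.6] J [-47.0, 23.0, 99.0, -0.0, 58.0, -70.0]
```

```bash
python3 -m jog '[{"linear":[0,0,0.06],"roll":0},{"linear":[0,0,0.04],"roll":0},{"linear":[0,0,0],"roll":0},{"linear":[0,0,0],"roll":0}]' >/dev/null; python3 st.py; python3 -m jog '[{"linear":[0,0,0.04],"roll":0},{"linear":[0,0,0],"roll":0},{"linear":[0,0,0],"roll":0}]' >/dev/null; python3 st.py
```

```text
t10.60 case x-48.7 y-82.0 z92.9 yaw_err 0.0 F [-2.6  1.8 12.7] J [-47.0, 23.0, 99.0, -0.0, 58.0, -70.0]
t10.85 case x-48.7 y-82.0 z92.7 yaw_err 0.0 F [-6.8  5.8 30.1] J [-47.0, 23.0, 99.0, -0.0, 58.0, -70.0]
```

```bash
python3 -m jog '[{"linear":[0,0,-0.3],"roll":0},{"linear":[0,0,-0.8],"roll":0},{"linear":[0,0,-0.9],"roll":0},{"linear":[0.6,0.5,-0.3],"roll":0},{"linear":[0.8,0.5,0],"roll":0},{"linear":[0.8,0.5,0],"roll":0},{"linear":[0.3,0.5,0],"roll":0},{"linear":[0,0,0],"roll":0}]' >/dev/null; python3 st.py
python3 - <<'E'
import cv2
from rig import optics
cv2.imwrite("pics/s4.png",cv2.resize(optics.get_image("side")[100:310,60:340,::-1],(800,600)))
E
```

```text
t11.52 case x-151.4 y-0.0 z182.6 yaw_err 0.2 F [ 0.4 -0.6 -1.3] J [-31.0, 14.0, 94.0, 0.0, 71.0, -55.0]
```

View pics/s4.png

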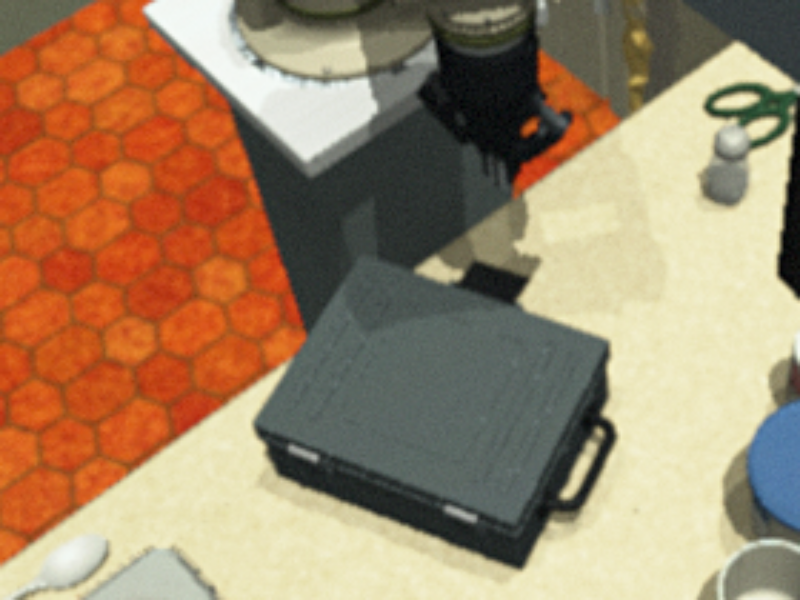

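```bash
python3 -m jog '[{"linear":[-0.22,0,0.5],"roll":0},{"linear":[-0.2,0,0.7],"roll":0},{"linear":[0,0,0.6],"roll":0},{"linear":[0,0,0.3],"roll":0},{"linear":[0,0,0],"roll":0}]' >/dev/null; python3 st.py; python3 -m jog '[{"linear":[0,0,0.2],"roll":0},{"linear":[-0.02,0,0.2],"roll":0},{"linear":[-0.06,0,0.15],"roll":0},{"linear":[-0.06,0,0.12],"roll":0},{"linear":[-0.09,0,0.1],"roll":0},{"linear":[-0.09,0,0.08],"roll":0},{"linear":[-0.11,0,0.06],"roll":0},{"linear":[-0.11,0,0.04],"roll":0},{"linear":[0,0,0],"roll":0},{"linear":[0,0,0],"roll":0}]' >/dev/null; python3 st.py
```

```text
t11.98 case x-132.3 y-3.5 z96.0 yaw_err -0.1 F [ 0.7 -0.3 -0.8] J [-33.0, 22.0, 100.0, -0.0, 58.0, -56.0]
t12.82 case x-115.3 y-2.9 z59.9 yaw_err 0.0 F [-6.7 22.2 12.8] J [-34.0, 26.0, 101.0, 0.0, 54.0, -58.0]
```

```bash
python3 -m jog '[{"linear":[0.3,0,0],"roll":0},{"linear":[0.8,0,0],"roll":0},{"linear":[0.8,0,-0.5],"roll":0},{"linear":[0.8,0,-0.8],"roll":0},{"linear":[0.8,0,-0.8],"roll":0},{"linear":[0.8,0,-0.8],"roll":0},{"linear":[0.8,0,-0.5],"roll":0},{"linear":[0.5,0,0],"roll":0},{"linear":[0,0,0],"roll":0}]' >/dev/null; python3 st.py
python3 - <<'E'
import cv2, numpy as np
from rig import optics
from geo import *
p=np.load("p.npy")
a=cv2.resize(optics.get_image("side")[180:260,150:270,::-1],None,fx=4,fy=4,interpolation=cv2.INTER_CUBIC)
b=cv2.resize(optics.get_image("scene")[255:400,200:380,::-1],None,fx=2,fy=2)
im=np.zeros((600,480,3),np.uint8); im[:a.shape[0],:480]=a; im[320:320+280,:360]=b[:280]
cv2.imwrite("pics/s5.png",im)
E
```

```text
t13.57 case x-329.3 y-2.3 z189.9 yaw_err 0.2 F [-0.5  0.5 -0.1] J [-13.0, 5.0, 105.0, 0.0, 70.0, -37.0]
```

View pics/s5.png

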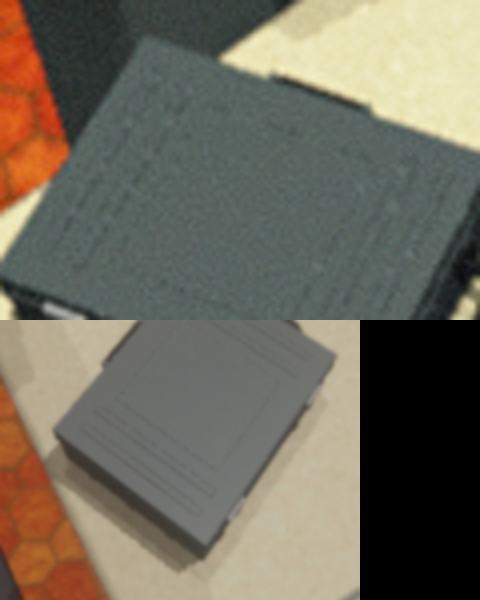

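```bash
python3 -m jog '[{"linear":[-0.5,0,0.5],"roll":0},{"linear":[-0.8,0,0.7],"roll":0},{"linear":[-0.8,0,0.8],"roll":0},{"linear":[-0.8,0,0.7],"roll":0},{"linear":[-0.8,0,0.5],"roll":0},{"linear":[-0.7,0,0.2],"roll":0},{"linear":[-0.3,0,0],"roll":0},{"linear":[-0.2,0,0],"roll":0},{"linear":[0,0,0],"roll":0}]' >/dev/null; python3 st.py; python3 -m jog '[{"linear":[-0.1,0,0],"roll":0},{"linear":[-0.1,0,0],"roll":0},{"linear":[-0.1,0,0],"roll":0},{"linear":[0,0,0],"roll":0},{"linear":[0,0,0],"roll":0}]' >/dev/null; python3 st.py
```

```text
t14.42 case x-133.2 y-2.2 z56.5 yaw_err -0.1 F [ 0.2  0.3 -0.6] J [-33.0, 26.0, 103.0, -0.0, 51.0, -56.0]
t14.83 case x-122.9 y-2.0 z56.7 yaw_err 0.0 F [ 0.4 -0.3  0.4] J [-33.0, 26.0, 102.0, -0.0, 52.0, -57.0]
```

```bash
python3 -m jog '[{"linear":[-0.1,0,0],"roll":0},{"linear":[-0.1,0,0],"roll":0},{"linear":[0,0,0],"roll":0},{"linear":[0,0,0],"roll":0}]' >/dev/null; python3 st.py; python3 -m jog '[{"linear":[-0.05,0,0],"roll":0},{"linear":[-0.03,0,0],"roll":0},{"linear":[0,0,0],"roll":0},{"linear":[0,0,0],"roll":0}]' >/dev/null; python3 st.py
```

```text
t15.17 case x-115.5 y-2.2 z56.3 yaw_err 0.0 F [-0.9  4.2  1.8] J [-34.0, 27.0, 101.0, 0.0, 52.0, -58.0]
t15.50 case x-115.4 y-2.3 z56.2 yaw_err 0.0 F [-4.6 18.5 10.3] J [-34.0, 27.0, 101.0, 0.0, 53.0, -58.0]
```

Same stop position at a lower contact point, and stiff: the clip is fully down. Retreat and hand in.

```bash
python3 -m jog '[{"linear":[0.3,0,0],"roll":0},{"linear":[0.8,0,0],"roll":0},{"linear":[0.8,0,-0.5],"roll":0},{"linear":[0.8,0,-0.8],"roll":0},{"linear":[0.8,0,-0.8],"roll":0},{"linear":[0.8,0,-0.8],"roll":0},{"linear":[0.5,0,-0.5],"roll":0},{"linear":[0,0,0],"roll":0},{"linear":[0,0,0],"roll":0}]' >/dev/null; python3 st.py
python3 - <<'E'
import cv2
from rig import optics
cv2.imwrite("pics/s6.png",cv2.resize(optics.get_image("side")[:,:,::-1],(800,600)))
E
```

```text
t16.25 case x-296.1 y-1.8 z185.6 yaw_err 0.1 F [ 0.2 -0.1  0.1] J [-17.0, 6.0, 104.0, -0.0, 69.0, -41.0]
```

View pics/s6.png

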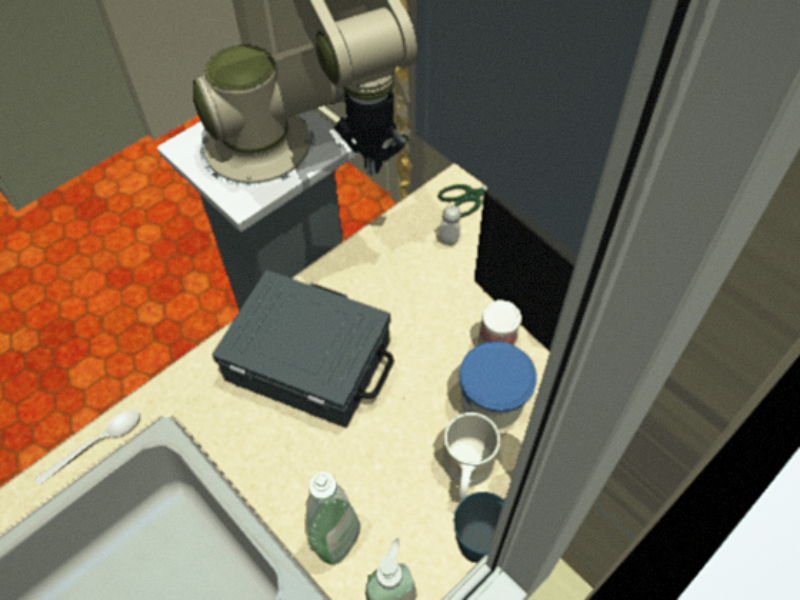

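The case is shut, the clip is down and the bystanders are in place.

```bash
python3 -c "
from rig import env; print(env.close_job())"
```

```text
the job is handed in; nothing more can be done
None
```

I packed the case in the order asked and handed it in at about 16 s: the inner cover is flat, the lid is shut, the front clip is pressed down, and the last picture shows the jam jar and salt shaker where they started.

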